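Free the jammed milling balls and raise the screw gate of the feeder

TASK

Two milling balls have wedged side by side at the narrow mouth of the feeder. First nudge one of them back up the chute so that both roll down, one behind the other, to the orange gate; then turn the black knob counterclockwise until it has risen fully to its stop, so that both balls roll under the gate into the white tray and come to rest there. Do not lift the balls out of the feeder, and leave the other things on the bench where they stand.

Things in the scene. Friction and masses are not known exactly. Their poses are not given: they have to be found in the camera images.
- feeder: The fixed ball feeder, 460 mm long: grey metal chute, blue legs, white tray. Origin on the bench exactly below the knob's axis; x points downhill along the chute (hopper at -x, tray at +x), y across it, z up. The smooth chute floor is 50 mm above the bench at x = 0 and falls 0.15 mm per mm of x. Walls are 5 mm thick, 46 mm high over the floor, open above.
- throat (a point): Middle of the narrow mouth, on the chute floor: feeder x = -120, y = 0, z = 68 mm. Downhill of it the lane is 76 mm wide inside, on to its lip at x = +30 mm. Uphill, from x = -119 to -163 mm, the walls open out at 45 degrees to the hopper, 166 mm wide inside, whose back wall is at x = -272 mm.
- crossbar (a point): Middle of the top of the blue gate frame's crossbar (feeder x = 0, y = 0, z = 200 mm), 26 mm thick along x and 116 mm long across the lane, on posts at y = +52 and -52 mm. A brass nut on it stands 4 mm high; the threaded stem goes through it.
- tray (a point): Middle of the white collecting tray, on its rubber floor. The tray spans feeder x = 33 to 178 mm and y = -79 to +79 mm; walls 75 mm high above the bench.
- ball_blue_center (a point): Centre of the blue ball: smooth nylon, 60 mm across, about 130 g, rolls freely. At the start the balls touch side by side across the mouth, each leaning on a 45-degree wall: centres at feeder x = -148, y = +30 and -30, z = 103 mm. They stay wedged until one is pushed (1 or 2 N) about 60 mm back uphill, so that the other slips through first; too short a nudge lets them wedge again.
- ball_yellow_center (a point): Centre of the yellow ball: same as the blue one. Which ball is on which side varies.
- knob_grip (a point): Point on the knob's vertical axis, 20 mm above the underside of its grip bar; 235 mm plus the rise above the bench. The knob is a black bar 70 mm long, 14 wide, 36 high (top 16 mm above this point), on a threaded steel stem, a white mark on one end. The point's x axis runs along the bar and turns with it. Free air beside the bar; the crossbar is 15 mm below it at the lowest.
- gate_knob (a joint): Turn of the knob (rad), 0 at its lowest, growing counterclockwise seen from above, stop at 4.08. It starts between 0 and 0.8. Each radian raises knob, stem and gate by 6.37 mm (40 mm a turn). Friction 0.15 N m; it stays where it is left.
- gate (a joint): Rise of the knob, stem and orange gate (m): 0 at the lowest (gap of 40 mm between gate and chute floor), 0.026 fully up (gap 66 mm; the balls pass from about 0.021).
- mill_jar: Bystander: white ceramic jar, 76 mm wide and 85 mm high, on the bench beside the chute. Origin under its centre.
- brush: Bystander: brush 160 mm long lying on the bench beside the chute. Origin under its middle.
- beaker: Bystander: glass beaker, 70 mm wide, 85 mm high, beside the tray. Origin under its centre.
- flask: Bystander: conical glass flask, 84 mm wide, 122 mm high, at the left. Origin under its centre.
- reagent: Bystander: amber bottle, 66 mm wide, 140 mm high, at the right. Origin under its centre.
- wash_bottle: Bystander: white plastic bottle, 68 mm wide, 150 mm high, at the left. Origin under its centre.
- mortar: Bystander: white mortar bowl, 100 mm wide, 55 mm high, at the right. Origin under its centre.
There are look-alikes about, which are no part of the job. There is more than one size of the part that bears ball_yellow_center; the job needs the smaller. Of the things shaped like the part that bears ball_blue_center, the blue one is meant.

How it is judged:
On the way, in this order (a step that is already met when the one before it is completed fails the run):
1. both balls are through the mouth, in the lane, while the gate still holds them back (x of ball_blue_center in the frame of feeder between -0.115 and 0 m and x of ball_yellow_center in the frame of feeder between -0.115 and 0 m), for 0.2 s.
2. the knob and gate are fully raised (value of joint gate above 0.0235 m), for 0.2 s.
At the end, for the whole second after the job is handed in: Both balls lie at rest (slower than 30 mm/s) inside the white tray, and the gate is still raised to within 2.5 mm of its stop (rise over 23.5 of 26 mm) (value of joint gate above 0.0235 m and x of ball_blue_center in the frame of feeder between 0.035 and 0.18 m and y of ball_blue_center in the frame of feeder between -0.08 and 0.08 m and z of each of ball_blue_center, ball_yellow_center in the frame of feeder below 0.07 m and linear speed of each of ball_blue, ball_yellow below 0.03 m/s and x of ball_yellow_center in the frame of feeder between 0.035 and 0.18 m and y of ball_yellow_center in the frame of feeder between -0.08 and 0.08 m); the robot touches nothing.
It fails at once if a ball is lifted out of the feeder (its centre more than 150 mm above the bench) (z of any of ball_blue_center, ball_yellow_center in the frame of feeder above 0.15 m).
It fails at once if a bystander is pushed more than 30 mm from its place or tipped over (distance of any of mill_jar, brush, beaker, flask, reagent, wash_bottle, mortar from where it was at the start of the episode above 0.03 m or angle between any of mill_jar, brush, beaker, flask, reagent, wash_bottle, mortar's own z axis and vertical above 0.5 rad).
It also fails if it takes over 67 s, if anything falls off the work surface, if the arm or the gripper's body presses on something with over 40 N, if the wrist force passes 120 N, or if a joint passes its speed limit or range.

ROBOT

A 6-joint arm with a two-finger parallel gripper is mounted at the origin on the work surface. World frame = base frame: x ahead of the robot, y to its left, z up, the work surface at z = 0. Lengths are in m, angles in rad, forces in N, time in s.
With the tool pointing down it reaches from about 0.275 to 0.85 m from the base axis. Payload 19 kg.
Tool frame: the origin (TCP) lies midway between the tips of the shut fingers; the grasp point (between the pads) lies 19 mm behind it (r.hold_point_z is the distance from the TCP to the grasp point, in m); z points along the fingers, x is the direction in which the jaws open and shut, and the axes are right-handed (so a half turn about z gives the same grasp; the last joint's range is limited). The gripper opens to 85 mm and grips with 20 to 120 N. Pads are 22 mm wide; open, the fingers measure 114 mm over their backs; the gripper's body (76 mm by 85 mm) begins 54 mm behind the grasp point. The pads swing forward as they close: fully open they stand 13 mm farther back than shut.
Start: joints at [-1.476, 0.15, 1.437, -0, 1.554, -0.134], TCP at [0.13, -0.56, 0.231] pointing down, gripper open.
Joint ranges: [-2.8, 2.8], [-0.68, 2.1], [0.12, 2.68], [-1.39, 4.53], [0.16, 2.79], [-2.81, 2.81]. Speed limits (rad/s): [1.89, 1.89, 2.22, 3.01, 3.01, 3.01].

INTERFACE

Orientations are given as a rotation vector (axis times angle).
In Python, from workcell import r gives the robot as it stands.
- The arm moves only by the tool move_arm, never from a script. Its argument "series" is a list that holds one entry, the list of rows, each a list of 4 numbers: the shift along the tool's x, y, z in cm, then the turn about the tool's z in degrees. A call has 1 to 10 rows; each row shifts and turns the commanded pose from where the row before left it, along the tool's axes as they then stand; what a row does not reach is not made up. A row lasts 1/10 s, in which the tool goes at most 50 mm and 8.59 degrees, less where a joint would pass 70% of its speed; a pose out of reach is approached as far as the arm can. A call is refused whole if a number of a shift passes 5 or a number of a turn 8.59, either way. A call with a gripper value outside its range is refused whole. "gripper" is the gripper command: -1 is shut, 1 is fully open, values between are in proportion, set as the call begins (left out, the last holds). The fingers move at their own pace and stop on an object; "force" is the grip in N (left out, the last holds). Time passes only in rows, so rows that do not move let the fingers close. It gives the time, the measured TCP pose, the force and the opening at its end, in the units of the state.
- r.get_state(): the state, without advancing time (a new reading comes with each control period).
- r.snapshot(name): name is "scene" or "top" or "wrist"; returns the picture (420x560x3 uint8, red, green, blue); there is no depth.
- r.calibration(name): a dict with "K" (3x3 intrinsics, pixels), "R" (3x3) and "t" (3): a world point X has camera coordinates R X + t; the wrist camera has in their place "tool_from_camera" (4x4, takes a point from camera to tool coordinates, whose origin is the TCP and whose axes are the tool frame's). Camera axes: x right, y down, z forward; pixel columns grow to the right and rows downward; lengths in m; the calibration is good to about 2 mm. A picture is of the moment at which its call begins: read the wrist's pose just before it. calibration takes no time and is no camera call.
- r.sign_off(): hands the job in, once; it reports no verdict.
The state is a dict: "time_s": time; "joints": joint angles; "joint_vel": joint speeds; "joint_efforts": joint torques, N m; "tcp_pos": TCP position; "orientation": TCP orientation; "force": force on the tool from outside, world axes, zero at the start; "moment": the same for the moment, N m; "finger_gap": finger opening in m.
Only numpy, scipy, OpenCV 4.12 (cv2) and the standard library are available. Lean on these libraries where they do the work, as an engineer would, in place of code of your own. Each camera call takes 0.05 s, during which the arm holds its last target.

## Working session

There is one attempt and no reset: what is moved stays moved. The work goes in short steps, Python scripts to look and compute and a tool call to move; the robot and the scene stay as the last step left them, time stands still between calls to the robot, and variables do not carry over. Pictures are saved under pics/ and viewed, and the job is handed in when it is done.

Besides the shell and the picture viewer there is one more tool, called after "Request:" as name(argument=value, ...), one argument or row to a line, values as JSON. move_arm: Moves the arm, as the interface text tells. Its arguments: {"type":"object","properties":{"series":{"type":"array"},"gripper":{"type":"number"},"force":{"type":"number"}},"required":["series"]}

```bash
mkdir -p pics; ls; python3 - <<'E'
from workcell import r
import cv2
for n in ("scene","top"):
    im=r.snapshot(n); cv2.imwrite(f"pics/{n}0.png",im[:,:,::-1])
    c=r.calibration(n); print(n,c)
print(r.calibration("wrist")); print(r.get_state(), r.hold_point_z)
E
```

```text
pics
scene {'K': array([[404.74098987,   0.        , 280.37447175],
       [  0.        , 404.74098987, 207.96320448],
       [  0.        ,   0.        ,   1.        ]]), 'R': array([[ 0.693643  ,  0.7203165 ,  0.00187903],
       [ 0.50069351, -0.48027406, -0.72016861],
       [-0.51784688,  0.50048073, -0.69379654]]), 't': array([-0.34923234, -0.16970288,  1.49155619])}
top {'K': array([[431.42055869,   0.        , 272.23646215],
       [  0.        , 431.42055869, 203.61629499],
       [  0.        ,   0.        ,   1.        ]]), 'R': array([[-0.01536917, -0.99974689,  0.01642979],
       [-0.99844037,  0.01446292, -0.05392259],
       [ 0.05367132, -0.01723291, -0.99840994]]), 't': array([-0.02382607,  0.53119949,  1.57217902])}
{'K': array([[299.95646015,   0.        , 280.75434235],
       [  0.        , 299.95646015, 211.37819946],
       [  0.        ,   0.        ,   1.        ]]), 'tool_from_camera': array([[ 9.99999303e-01, -5.52893155e-04,  1.04368060e-03,
        -2.57689313e-04],
       [ 2.02006499e-04,  9.50707660e-01,  3.10088544e-01,
        -8.00010640e-02],
       [-1.16368098e-03, -3.10088117e-01,  9.50707108e-01,
        -1.42469228e-01],
       [ 0.00000000e+00,  0.00000000e+00,  0.00000000e+00,
         1.00000000e+00]])}
{'time_s': 0.1, 'joints': array([-1.47602417e+00,  1.50938787e-01,  1.43792380e+00, -1.34126990e-05,
        1.55378718e+00, -1.34008175e-01]), 'joint_vel': array([-0.00049243, -0.00148771, -0.00310864,  0.00121628, -0.00159597,
       -0.0003545 ]), 'joint_efforts': array([ 4.76114059e-03, -7.14381409e+01, -5.71786308e+01, -3.01070349e-04,
        7.15947637e-03, -1.78279527e-05]), 'tcp_pos': array([ 0.13035645, -0.55981828,  0.23075573]), 'orientation': array([-2.45989118e+00,  1.95289772e+00,  1.16580872e-03]), 'force': array([0.85368403, 0.47775327, 0.17200631]), 'moment': array([-0.02410856,  0.05542585,  0.01066818]), 'finger_gap': 0.08516688666299138} 0.0187
```

View pics/scene0.png

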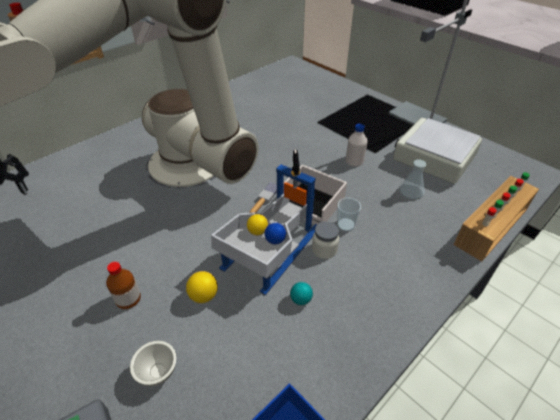

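View pics/top0.png

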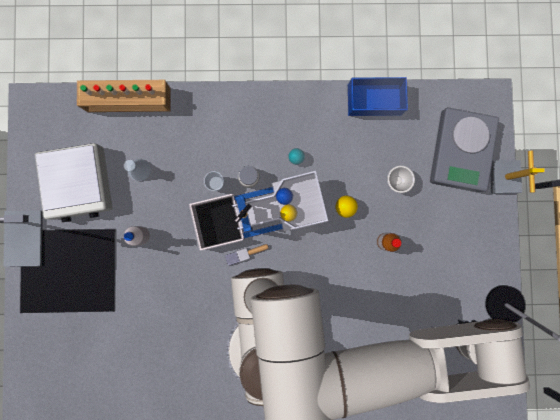

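Scene: the feeder is in the middle, with its hopper to the right (world −y) and tray to the left in the top view. The wedged balls are near (285,196) blue and (288,213) yellow. The big yellow ball (347,206) and teal ball (296,156) are look-alikes. I'll zoom in and measure.

```bash
cat > h.py <<'E'
import numpy as np, cv2
from workcell import r
def ray(n,uv,z):
    c=r.calibration(n);d=c['R'].T@np.linalg.inv(c['K'])@np.array([uv[0],uv[1],1.]);o=-c['R'].T@c['t']
    return o+d*(z-o[2])/d[2]
def proj(n,X):
    c=r.calibration(n);p=c['K']@(c['R']@np.array(X)+c['t']);return p[:2]/p[2]
def blobs(im,lo,hi,amin=30):
    m=cv2.inRange(cv2.cvtColor(im,cv2.COLOR_RGB2HSV),lo,hi)
    n,l,s,c=cv2.connectedComponentsWithStats(m)
    return [(c[i].round(1),s[i]) for i in range(1,n) if s[i,4]>=amin]
E
python3 - <<'E'
from h import *
im=cv2.imread("pics/top0.png")[:,:,::-1].copy()
cv2.imwrite("pics/topz.png",cv2.resize(im[150:280,180:340],None,fx=5,fy=4.6,interpolation=cv2.INTER_CUBIC)[:,:,::-1])
for nm,lo,hi in(("blue",(112,150,60),(125,255,255)),("yel",(22,150,80),(32,255,255)),("orange",(5,180,100),(18,255,255))):
    for n in("top","scene"):
        I=cv2.imread(f"pics/{n}0.png")[:,:,::-1].copy()
        for c,s in blobs(I,lo,hi): print(nm,n,c,s,ray(n,c,.103).round(4))
E
```

```text
blue top [362.8  90. ] [357  85  11  14  45] [ 0.9236 -0.3566  0.103 ]
blue top [388.   98.3] [370  89  31  21 366] [ 0.8929 -0.4452  0.103 ]
yel top [535.7 169.4] [529 162  15  11  70] [ 0.6333 -0.9603  0.103 ]
yel top [346.2 206.2] [336 196  22  22 371] [ 0.5133 -0.2876  0.103 ]
yel top [287.7 212.6] [280 205  16  16 191] [ 0.494  -0.0834  0.103 ]
yel scene [256.7 223.8] [247 214  21  21 331] [ 0.495  -0.0832  0.103 ]
yel scene [201.4 286.5] [186 271  32  32 785] [ 0.5593 -0.3173  0.103 ]
orange top [388.6 242.3] [383 234  14  17 154] [ 0.3857 -0.4321  0.103 ]
orange scene [300.6 189.6] [296 187  10   7  36] [0.4795 0.1079 0.103 ]
orange scene [124.6 277.9] [118 269  15  18 194] [ 0.4087 -0.4377  0.103 ]
```

View pics/topz.png

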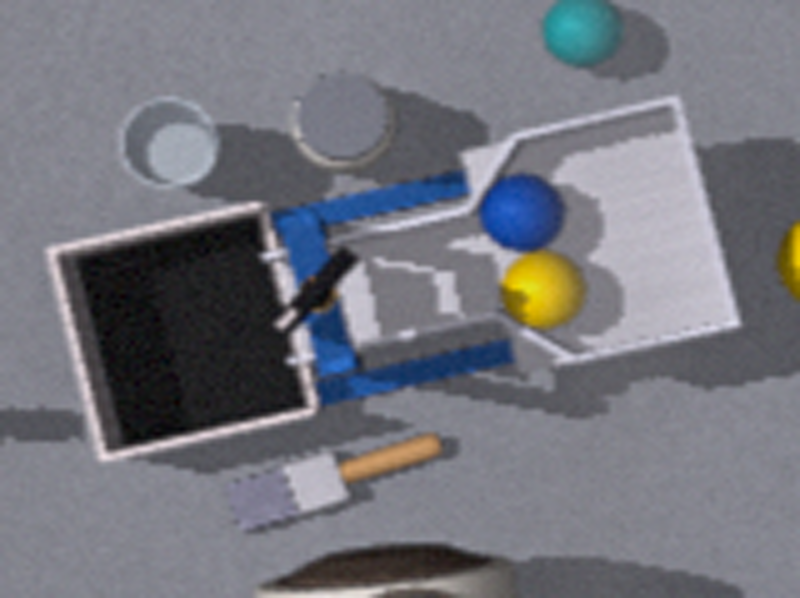

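```bash
python3 - <<'E'
from h import *
f=lambda x,y,z:ray("top",(180+x/5,150+y/4.6),z)
b=f(522,212,.103);y=f(543,290,.103)
print("b,y",b,y,np.linalg.norm(b-y))
tr=[f(*p,.075) for p in((50,248),(265,203),(316,408),(103,458))]
hb=[f(*p,.137) for p in((678,97),(738,323))]
kn=[f(*p,.251) for p in((352,255),(283,325))]
cb=[f(*p,.2) for p in((300,214),(340,370))]
for n,a in(("tray",tr),("hop",hb),("knob",kn),("cb",cb)): print(n,np.round(a,4).tolist(),np.mean(a,0).round(4))
# fit of feeder frame (2D rigid)
src=np.array([[-148,-30],[-148,30],[31,-81],[180,-81]])  # unused
tc=np.mean(tr,0);hc=np.mean(hb,0)
d=tc-hc;print("len",np.hypot(*d[:2]),"expect",.105+.275,"ang",np.degrees(np.arctan2(d[1],d[0])))
c=b-y;print("cross ang",np.degrees(np.arctan2(c[1],c[0])))
ang=np.arctan2(d[1],d[0]);e=np.array([np.cos(ang),np.sin(ang)])
print("origins",tc[:2]-.105*e,hc[:2]+.2745*e,((b+y)/2)[:2]+.148*e)
E
```

```text
b,y [ 0.55163332 -0.07292746  0.103     ] [ 0.49244479 -0.08651454  0.103     ] 0.060728000980946654
tray [[0.5307, 0.2593, 0.075], [0.5631, 0.1075, 0.075], [0.4054, 0.0733, 0.075], [0.3698, 0.2231, 0.075]] [0.4673 0.1658 0.075 ]
hop [[0.6332, -0.1794, 0.137], [0.4651, -0.2167, 0.137]] [ 0.5491 -0.198   0.137 ]
knob [[0.5134, 0.0407, 0.251], [0.4665, 0.0843, 0.251]] [0.4899 0.0625 0.251 ]
cb [[0.5454, 0.0757, 0.2], [0.4351, 0.0512, 0.2]] [0.4903 0.0634 0.2   ]
len 0.372922614111923 expect 0.38 ang 102.68473354052313
cross ang 12.928600257899262
origins [0.49031613 0.06337423] [0.48887183 0.06979109] [0.48954029 0.06466678]
```

Both views agree to a few mm: feeder origin ≈ (0.490, 0.0635), downhill axis at ≈102.8°. The yellow ball is on the +y side and the knob bar is at ≈34° from the feeder x axis. I'll shut the gripper and go to above feeder (−98, +22).

Request:
move_arm(
  series=[
    [[-1.5,-1.7,0,0],[-3,-3.3,0,0],[-3,-3.3,0,0],[-3,-3.3,0,0],[-3,-3.3,0,0],[-3,-3.3,0,0],[-3,-3.3,0,0],[-3,-3.3,0,0],[-3,-3.3,0,0],[-3,-3.3,0,0]],
  ],
  gripper=-1,
)

```text
time_s: 1.1
tcp_pos: [0.3721, -0.2095, 0.2313]
orientation: [-2.46, 1.954, -0.0]
force: [0.1, -0.3, 0.8]
finger_gap: -0.0003
```

Request:
move_arm(
  series=[
    [[-3,-3.3,0,0],[-3,-3.3,0,0],[-3,-3.3,0,0],[-2,-2.2,0,0],[0,0,0,0],[0,0,0,0],[0,0,0,0]],
  ],
)

```text
time_s: 1.8
tcp_pos: [0.4641, -0.0772, 0.2312]
orientation: [2.46, -1.954, -0.001]
force: [-0.2, -1.0, 0.5]
finger_gap: 0.0004
```

```bash
cat >> h.py <<'E'
from scipy.spatial.transform import Rotation as Ro
O=np.array([.490,.0635]);A=np.radians(102.8)
e=np.array([np.cos(A),np.sin(A)]);n_=np.array([-np.sin(A),np.cos(A)])
def F(x,y): return O+x*e+y*n_
def Finv(p): d=np.array(p[:2])-O; return np.array([d@e,d@n_])
def st():
    s=r.get_state();R=Ro.from_rotvec(s['orientation']).as_matrix()
    print("t",s['time_s'],"tcp",s['tcp_pos'].round(4),"feeder mm",(Finv(s['tcp_pos'])*1e3).round(1),"yaw",np.degrees(np.arctan2(R[1,0],R[0,0])).round(2),"tilt",np.degrees(np.arccos(-R[2,2])).round(2),"q",s['joints'].round(3),"F",s['force'].round(1),"M",s['moment'].round(2),"gap",round(s['finger_gap'],4))
    return s,R
def goal(p):
    s,R=st(); print("tool shift cm",(R.T@(np.array(p)-s['tcp_pos'])*100).round(2))
def wrist_uv(T,X):  # T=(R,p)
    c=r.calibration("wrist");M=c['tool_from_camera'];x=T[0].T@(np.array(X)-T[1]);x=M[:3,:3].T@(x-M[:3,3]);p=c['K']@x;return p[:2]/p[2]
def wrist_ray(T,uv,z):
    c=r.calibration("wrist");M=c['tool_from_camera'];d=T[0]@M[:3,:3]@np.linalg.inv(c['K'])@np.array([uv[0],uv[1],1.]);o=T[1]+T[0]@M[:3,3]
    return o+d*(z-o[2])/d[2]
E
python3 - <<'E'
from h import *
goal([*F(-.098,.022),.18])
s,R=st()
im=r.snapshot("wrist");cv2.imwrite("pics/w1.png",im[:,:,::-1])
T=(R,s['tcp_pos'])
for nm,p in(("yel",[*F(-.148,.03),.103]),("blue",[*F(-.148,-.03),.103])): print(nm,wrist_uv(T,p))
E
```

```text
t 1.8 tcp [ 0.4641 -0.0772  0.2312] feeder mm [-131.4   56.4] yaw -76.92 tilt 0.02 q [-0.329 -0.07   1.666 -0.     1.545  1.014] F [-0.2 -1.   0.5] M [-0.03  0.   -0.02] gap 0.0004
tool shift cm [-3.32 -3.46  5.12]
t 1.8 tcp [ 0.4641 -0.0772  0.2312] feeder mm [-131.4   56.4] yaw -76.92 tilt 0.02 q [-0.329 -0.07   1.666 -0.     1.545  1.014] F [-0.2 -1.   0.5] M [-0.03  0.   -0.02] gap 0.0004
yel [299.01547496 175.26330784]
blue [300.67778579 105.61943902]
```

View pics/w1.png

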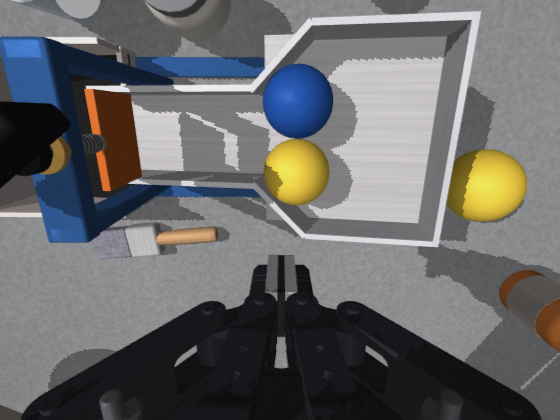

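Wrist picture: yellow ball at (297,172), blue at (297,101), throat walls ending near x≈258, gate at (110,140). Predictions were 2–4 px off, so I'll refine with these.

```bash
python3 - <<'E'
from h import *
s,R=st();T=(R,s['tcp_pos'])
im=cv2.imread("pics/w1.png")[:,:,::-1].copy()
for nm,lo,hi in(("blue",(108,120,40),(128,255,255)),("yel",(20,130,60),(34,255,255))):
    for c,b in blobs(im,lo,hi,300):
        q=(b[0]+b[2]/2,b[1]+b[3]/2); p=wrist_ray(T,q,.103);print(nm,c,b,p.round(4),(Finv(p)*1e3).round(1))
E
```

```text
t 1.85 tcp [ 0.4641 -0.0774  0.2313] feeder mm [-131.6   56.5] yaw -76.95 tilt 0.01 q [-0.329 -0.07   1.666 -0.     1.545  1.014] F [-1.1  0.   0.1] M [0.02 0.   0.03] gap 0.0005
blue [101.2  69.8] [   0   37  264   83 5044] [0.5411 0.067  0.103 ] [ -7.9 -50.6]
blue [297.5 100.4] [ 263   64   70   74 4069] [ 0.5552 -0.0713  0.103 ] [-145.9  -33.7]
blue [ 88.9 198.7] [  32  118  171  124 3199] [0.4517 0.0735 0.103 ] [18.2 35.1]
yel [296.  171.6] [ 264  139   65   66 3378] [ 0.4959 -0.0847  0.103 ] [-145.9   27.1]
yel [485.9 185.2] [ 447  150   80   72 4553] [ 0.523  -0.2595  0.103 ] [-322.3   39.4]
```

Request:
move_arm(
  series=[
    [[-1.75,-1.9,0,0],[-1.75,-1.9,0,0],[0,0,2.5,0],[0,0,3,0],[0,0,2.5,0],[0,0,0,0],[0,0,0,0],[0,0,0,0]],
  ],
)

```text
time_s: 2.65
tcp_pos: [0.4941, -0.0345, 0.153]
orientation: [-2.459, 1.954, -0.003]
force: [-0.2, -0.1, 1.2]
finger_gap: 0.0003
```

```bash
sed -i 's/^O=.*;A/O=np.array([.4925,.0660]);A/' h.py; python3 - <<'E'
from h import *
goal([*F(-.098,.022),.095])
s,R=st()
im=r.snapshot("wrist");cv2.imwrite("pics/w2.png",im[:,:,::-1])
E
```

```text
t 2.65 tcp [ 0.4941 -0.0345  0.153 ] feeder mm [-98.3  20.7] yaw -76.93 tilt 0.12 q [-0.225  0.023  1.735  0.     1.381  1.117] F [-0.2 -0.1  1.2] M [-0.01  0.01 -0.02] gap 0.0003
tool shift cm [-0.04  0.14  5.8 ]
t 2.65 tcp [ 0.4941 -0.0345  0.153 ] feeder mm [-98.3  20.7] yaw -76.93 tilt 0.12 q [-0.225  0.023  1.735  0.     1.381  1.117] F [-0.2 -0.1  1.2] M [-0.01  0.01 -0.02] gap 0.0003
```

View pics/w2.png

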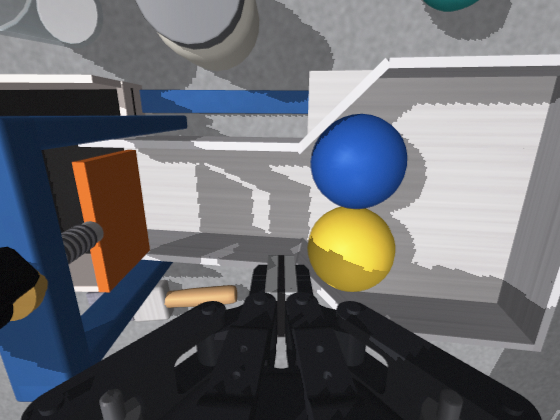

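Request:
move_arm(
  series=[
    [[0,0,1.5,0],[0,0,1.5,0],[0,0,1.5,0],[0,0,1.2,0],[0,0,0,0],[0,0,0,0],[0,0,0,0]],
  ],
)

```text
time_s: 3.4
tcp_pos: [0.494, -0.034, 0.0953]
orientation: [-2.46, 1.953, -0.002]
force: [0.3, 0.3, 0.7]
finger_gap: -0.0001
```

```bash
python3 - <<'E'
from h import *
s,R=st()
im=r.snapshot("wrist");im2=r.snapshot("scene");cv2.imwrite("pics/w3.png",np.vstack([im[:,:,::-1][::1],])[:,:])
cv2.imwrite("pics/s3.png",cv2.resize(im2[150:290,190:370],None,fx=4,fy=4)[:,:,::-1])
E
```

```text
t 3.4 tcp [ 0.494  -0.034   0.0953] feeder mm [-97.9  20.7] yaw -76.89 tilt 0.08 q [-0.225  0.072  1.808  0.     1.26   1.117] F [0.3 0.3 0.7] M [ 0.05 -0.02 -0.  ] gap -0.0001
```

View pics/w3.png

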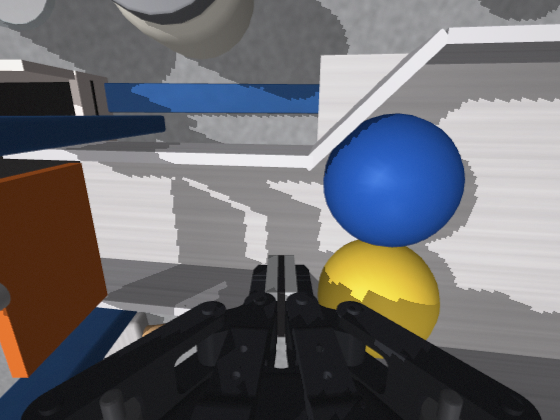

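View pics/s3.png

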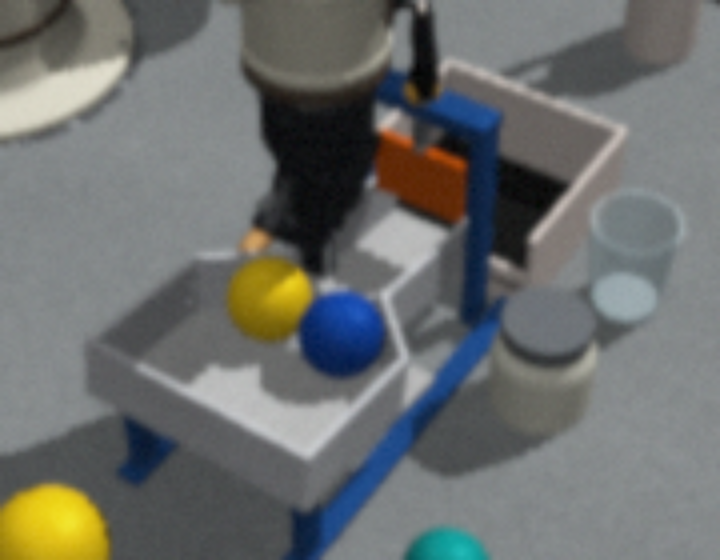

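The finger stands in the lane downhill of the yellow ball, clear of the walls. Pushing it uphill.

Request:
move_arm(
  series=[
    [[0.5,0,0,0],[0.8,0,0,0],[0.8,0,0,0],[0.8,0,0,0],[0.8,0,0,0],[0.9,0,0,0],[0.9,0,0,0],[0.9,0,0,0],[0.8,0,0,0],[0.4,0,0,0]],
  ],
)

```text
time_s: 4.5
tcp_pos: [0.513, -0.1081, 0.0954]
orientation: [-2.457, 1.951, -0.005]
force: [17.6, 13.7, 7.8]
finger_gap: -0.0001
```

Request:
move_arm(
  series=[
    [[0,0,0,0],[0,0,0,0],[0,0,0,0],[0,0,0,0],[0,0,0,0],[0,0,0,0],[0,0,0,0],[0,0,0,0],[0,0,0,0],[0,0,0,0]],
  ],
)

```text
time_s: 5.5
tcp_pos: [0.5129, -0.1077, 0.0953]
orientation: [-2.458, 1.951, -0.005]
force: [16.1, 9.5, 2.8]
finger_gap: -0.0002
```

```bash
python3 - <<'E'
from h import *
s,R=st()
im=r.snapshot("wrist");im2=r.snapshot("scene")
cv2.imwrite("pics/s4.png",np.hstack([cv2.resize(im2[150:290,190:370],(400,311)),cv2.resize(im,(400,311))])[:,:,::-1])
E
```

```text
t 5.5 tcp [ 0.5129 -0.1077  0.0953] feeder mm [-173.9   18.6] yaw -76.88 tilt 0.29 q [-0.356  0.129  1.745  0.003  1.263  0.985] F [16.1  9.5  2.8] M [ 1.35 -2.51  0.08] gap -0.0002
```

View pics/s4.png

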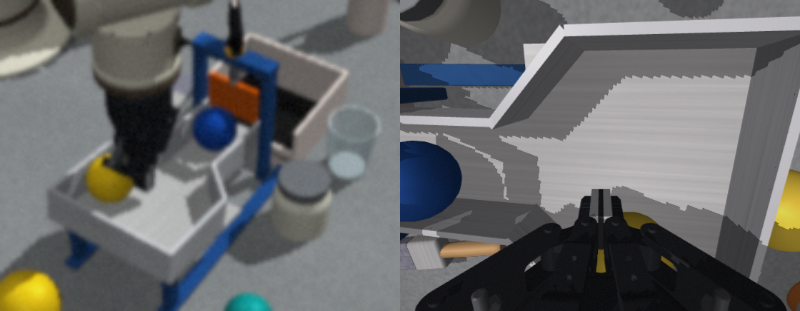

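Blue has slipped through to the gate. Yellow is in the hopper, squeezed between the finger and the +y wall (16 N). I'll move the finger off it sideways, then lift clear.

Request:
move_arm(
  series=[
    [[0,-0.7,0,0],[0,-1,0,0],[0,-1,0,0],[0.5,-1,0,0],[1,-1,0,0],[0,0,-1,0],[0,0,-3,0],[0,0,-4,0],[0,0,-4,0],[0,0,-2,0]],
  ],
)

```text
time_s: 6.6
tcp_pos: [0.5604, -0.112, 0.2386]
orientation: [-2.459, 1.952, -0.006]
force: [-0.2, 0.1, 0.3]
finger_gap: -0.0002
```

Request:
move_arm(
  series=[
    [[0,0,0,0],[0,0,0,0],[0,0,0,0],[0,0,0,0],[0,0,0,0],[0,0,0,0],[0,0,0,0]],
  ],
)

```text
time_s: 7.3
tcp_pos: [0.5599, -0.1119, 0.2341]
orientation: [2.46, -1.953, -0.001]
force: [-0.1, 0.0, 0.4]
finger_gap: -0.0
```

```bash
python3 - <<'E'
from h import *
s,R=st()
im=r.snapshot("wrist");im2=r.snapshot("scene")
cv2.imwrite("pics/s5.png",np.hstack([cv2.resize(im2[150:290,190:370],(400,311)),cv2.resize(im,(400,311))])[:,:,::-1])
E
```

```text
t 7.3 tcp [ 0.5599 -0.1119  0.2341] feeder mm [-188.4  -26.3] yaw -76.89 tilt 0.02 q [-0.332  0.141  1.442  0.     1.558  1.01 ] F [-0.1  0.   0.4] M [-0.07  0.   -0.04] gap -0.0
```

View pics/s5.png

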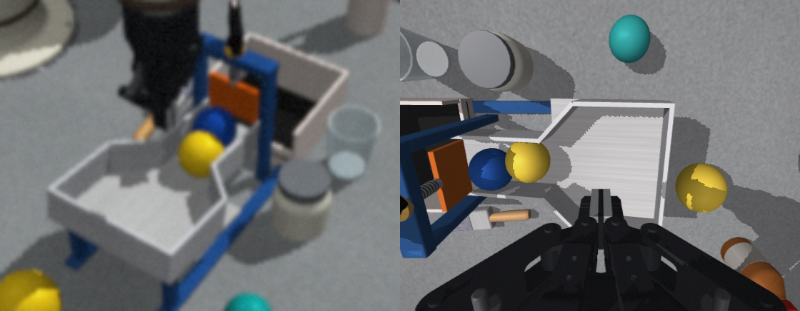

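Both balls are in the lane, one behind the other (blue at the gate, yellow behind). I'll check yellow's x, then raise and turn toward the knob.

```bash
python3 - <<'E'
from h import *
s,R=st();T=(R,s['tcp_pos']);im=r.snapshot("wrist")
for nm,lo,hi in(("blue",(108,120,40),(128,255,255)),("yel",(20,130,60),(34,255,255))):
    for c,b in blobs(im,lo,hi,300):
        q=(b[0]+b[2]/2,b[1]+b[3]/2); p=wrist_ray(T,q,.09);print(nm,b,(Finv(p)*1e3).round(1))
E
```

```text
t 7.4 tcp [ 0.5599 -0.1119  0.2342] feeder mm [-188.4  -26.3] yaw -76.89 tilt 0.01 q [-0.332  0.141  1.442  0.     1.559  1.01 ] F [-0.3 -0.3  0.9] M [-0.02 -0.    0.02] gap 0.0001
blue [ 101  136  110   17 1246] [-71.3 -78.1]
blue [   0  155  138  117 2062] [24.7 -9.5]
blue [  96  200   61   58 2567] [-30.6   6.9]
blue [   0  261  116   87 2406] [59.9 97.9]
yel [ 147  192   63   55 2802] [-84.9  -3.6]
yel [ 386  221   72   66 3751] [-337.7   33.8]
```

Request:
move_arm(
  series=[
    [[0,0,-3,0],[0,0,-4,8],[0,0,-2,8],[0,0,0,8],[0,0,0,8],[0,0,0,8],[0,0,0,8],[0,0,0,8],[0,0,0,0],[0,0,0,0]],
  ],
  gripper=1,
)

```text
time_s: 8.45
tcp_pos: [0.56, -0.1119, 0.3243]
orientation: [-1.262, 2.877, 0.0]
force: [-0.0, -0.2, 0.8]
finger_gap: 0.0854
```

```bash
python3 - <<'E'
from h import *
s,R=st()
im=r.snapshot("wrist");cv2.imwrite("pics/w6.png",im[:,:,::-1])
goal([*F(0,0),.33])
E
```

```text
t 8.45 tcp [ 0.56   -0.1119  0.3243] feeder mm [-188.4  -26.4] yaw -132.64 tilt 0.01 q [-0.332  0.129  1.277  0.     1.736  1.983] F [-0.  -0.2  0.8] M [-0.04 -0.04  0.02] gap 0.0854
t 8.5 tcp [ 0.56   -0.1119  0.3243] feeder mm [-188.4  -26.4] yaw -132.65 tilt 0.01 q [-0.332  0.129  1.277  0.     1.736  1.983] F [ 0.1  0.2 -0.4] M [ 0.01  0.04 -0.01] gap 0.0854
tool shift cm [-8.52 17.02 -0.57]
```

View pics/w6.png

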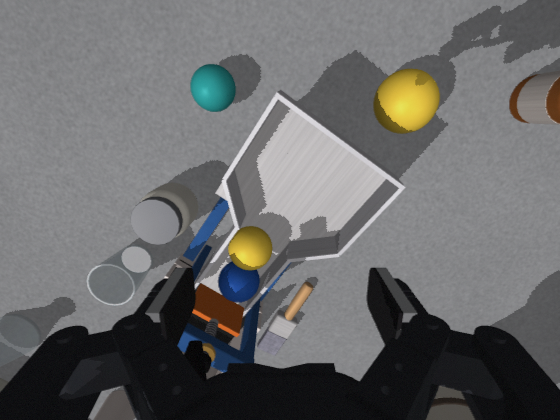

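Yellow at x≈−85 and blue at ≈−30 mm: step 1 holds. Moving to near above the knob.

Request:
move_arm(
  series=[
    [[-1,2,0,0],[-1.8,3.4,0,0],[-2,4,0,0],[-2,4,0,0],[-1.2,2.3,0,0],[-0.5,1.3,0,0],[0,0,0,0],[0,0,0,0],[0,0,0,0]],
  ],
)

```text
time_s: 9.4
tcp_pos: [0.4937, 0.0651, 0.3241]
orientation: [1.255, -2.88, -0.0]
force: [0.6, -0.5, -0.0]
finger_gap: 0.0853
```

```bash
python3 - <<'E'
from h import *
s,R=st()
im=r.snapshot("wrist");cv2.imwrite("pics/w7.png",im[:,:,::-1])
im=r.snapshot("top");cv2.imwrite("pics/t7.png",im[:,:,::-1])
goal([*F(0,0),.24])
print(wrist_uv((R,s['tcp_pos']),[*F(0,0),.255]))
E
```

```text
t 9.4 tcp [0.4937 0.0651 0.3241] feeder mm [-1.1 -0.9] yaw -132.92 tilt 0.02 q [-0.024 -0.026  1.439 -0.     1.728  2.296] F [ 0.6 -0.5 -0. ] M [-0.05 -0.04  0.04] gap 0.0853
t 9.5 tcp [0.4936 0.0652 0.3241] feeder mm [-1.  -0.9] yaw -132.94 tilt 0.03 q [-0.024 -0.026  1.44  -0.     1.728  2.297] F [ 0.9 -0.4  0.3] M [-0.01  0.02  0.02] gap 0.0853
tool shift cm [0.01 0.13 8.41]
[281.44074553 226.80947164]
```

View pics/w7.png

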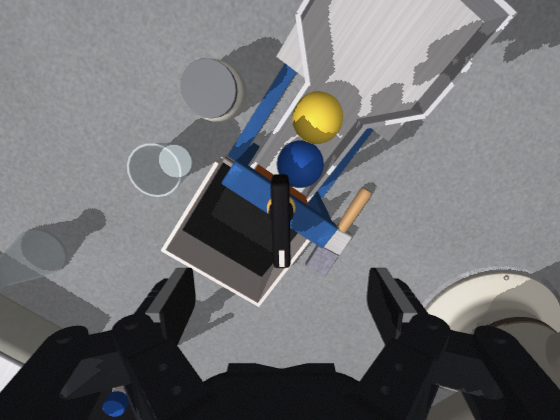

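Knob bar centre is at (281,222), vertical in the wrist view, so the jaws are aligned. It sits ~1–2 mm in −y. Descending to the grip point (tip at z≈0.222).

Request:
move_arm(
  series=[
    [[0,-0.1,2,-1.5],[0,0,3,0],[0,0,3,0],[0,0,1.5,0],[0,0,0.7,0],[0,0,0,0],[0,0,0,0],[0,0,0,0]],
  ],
)

```text
time_s: 10.3
tcp_pos: [0.4944, 0.0653, 0.2233]
orientation: [-1.292, 2.862, -0.001]
force: [-0.4, -0.2, -0.2]
finger_gap: 0.0855
```

Request:
move_arm(
  series=[
    [[0,0,0,0],[0,0,0,0],[0,0,0,0],[0,0,0,0],[0,0,0,0],[0,0,0,0],[0,0,0,0],[0,0,0,0],[0,0,0,0],[0,0,0,0]],
  ],
  gripper=-1,
  force=40,
)

```text
time_s: 11.3
tcp_pos: [0.494, 0.0654, 0.2224]
orientation: [-1.293, 2.863, -0.0]
force: [-3.6, -2.7, 4.1]
finger_gap: 0.0134
```

```bash
python3 - <<'E'
from h import *
s,R=st()
im=r.snapshot("wrist");im2=r.snapshot("scene")
cv2.imwrite("pics/s8.png",np.hstack([cv2.resize(im2[150:290,190:370],(400,311)),cv2.resize(im,(400,311))])[:,:,::-1])
E
```

```text
t 11.3 tcp [0.494  0.0654 0.2224] feeder mm [-1.  -1.3] yaw -131.39 tilt 0.0 q [-0.023 -0.007  1.624 -0.     1.525  2.27 ] F [-3.6 -2.7  4.1] M [-0.37  0.54 -0.11] gap 0.0134
```

View pics/s8.png

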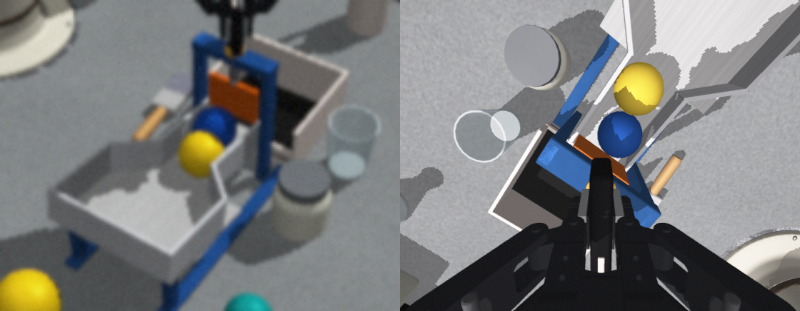

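The knob is gripped (gap 13.4 mm, small forces). Starting the ccw turn (negative about tool z), with 0.9 mm of rise per 8°.

Request:
move_arm(
  series=[
    [[0,0,-0.05,-4],[0,0,-0.09,-8],[0,0,-0.09,-8],[0,0,-0.09,-8],[0,0,-0.09,-8],[0,0,-0.09,-8],[0,0,0,0]],
  ],
)

```text
time_s: 12.1
tcp_pos: [0.4944, 0.0667, 0.2274]
orientation: [-2.277, 2.161, 0.002]
force: [1.8, 10.5, 2.4]
finger_gap: 0.0132
```

```bash
python3 -c "
from h import *
st()"
```

```text
t 12.1 tcp [0.4944 0.0667 0.2274] feeder mm [ 0.3 -2. ] yaw -87.01 tilt 0.17 q [-0.022 -0.009  1.615  0.003  1.534  1.496] F [ 1.8 10.5  2.4] M [ 1.7  -0.35  0.14] gap 0.0132
```

Request:
move_arm(
  series=[
    [[-0.1,0,-0.09,-8],[0,0,-0.09,-8],[0,0,-0.09,-8],[0,0,-0.09,-8],[0,0,-0.09,-8],[0,0,-0.09,-8],[0,0,0,0]],
  ],
)

```text
time_s: 12.8
tcp_pos: [0.4937, 0.0684, 0.2328]
orientation: [-2.958, 1.047, 0.003]
force: [-4.6, 17.1, 3.3]
finger_gap: 0.0139
```

```bash
python3 -c "
from h import *
st()"
```

```text
t 12.8 tcp [0.4937 0.0684 0.2328] feeder mm [ 2.1 -1.7] yaw -38.98 tilt 0.23 q [-0.02  -0.011  1.607  0.004  1.546  0.661] F [-4.6 17.1  3.3] M [2.74 0.8  0.07] gap 0.0139
```

Request:
move_arm(
  series=[
    [[-0.15,-0.1,-0.09,-8],[0,0,-0.09,-8],[0,0,-0.09,-8],[0,0,-0.09,-8],[0,0,-0.09,-8],[0,0,0,0]],
  ],
)

```text
time_s: 13.4
tcp_pos: [0.4923, 0.0694, 0.2371]
orientation: [-3.139, -0.027, 0.004]
force: [-13.5, 9.2, 7.1]
finger_gap: 0.0133
```

```bash
python3 -c "
from h import *
st()"
```

```text
t 13.4 tcp [0.4923 0.0694 0.2371] feeder mm [ 3.3 -0.5] yaw 0.99 tilt 0.2 q [-0.017 -0.013  1.6    0.002  1.557 -0.034] F [-13.5   9.2   7.1] M [1.51 2.27 0.05] gap 0.0133
```

Request:
move_arm(
  series=[
    [[-0.15,-0.1,-0.1,-8],[0,0,-0.09,-8],[0,0,-0.09,-8],[0,0,-0.09,-8],[0,0,-0.09,-8],[0,0,-0.09,-8],[0,0,0,0]],
  ],
)

```text
time_s: 14.1
tcp_pos: [0.4905, 0.069, 0.2425]
orientation: [-2.858, -1.301, 0.005]
force: [-17.7, -4.0, 7.1]
finger_gap: 0.0133
```

```bash
python3 - <<'E'
from h import *
s,R=st()
im=r.snapshot("wrist");im2=r.snapshot("scene")
cv2.imwrite("pics/s9.png",np.hstack([cv2.resize(im2[150:290,190:370],(400,311)),cv2.resize(im,(400,311))])[:,:,::-1])
E
```

```text
t 14.1 tcp [0.4905 0.069  0.2425] feeder mm [3.4 1.3] yaw 48.94 tilt 0.21 q [-0.016 -0.018  1.594 -0.     1.569 -0.87 ] F [-17.7  -4.    7.1] M [-0.67  2.83  0.08] gap 0.0133
```

View pics/s9.png

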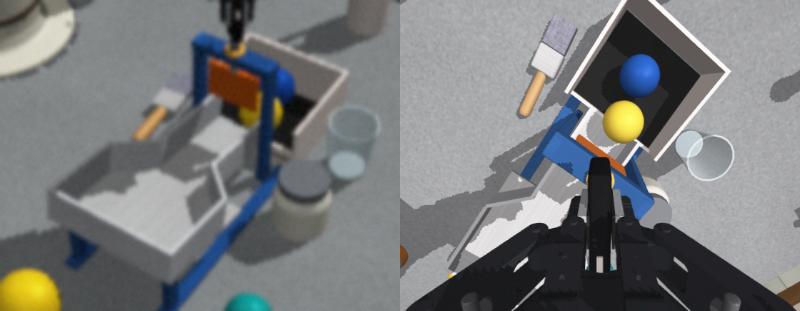

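Both balls are rolling into the tray. About 16–18° remain to the stop.

Request:
move_arm(
  series=[
    [[-0.15,-0.1,-0.09,-6],[0,0,-0.07,-6],[0,0,-0.03,-3],[0,0,0,0],[0,0,0,0]],
  ],
)

```text
time_s: 14.7
tcp_pos: [0.4896, 0.0684, 0.2442]
orientation: [-2.669, -1.656, 0.003]
force: [-7.5, -4.8, 0.4]
finger_gap: 0.0131
```

```bash
python3 -c "
from h import *
st()"
```

```text
t 14.7 tcp [0.4896 0.0684 0.2442] feeder mm [3.  2.3] yaw 63.62 tilt 0.1 q [-0.017 -0.022  1.594 -0.     1.571 -1.127] F [-7.5 -4.8  0.4] M [-0.78  1.11  0.16] gap 0.0131
```

Request:
move_arm(
  series=[
    [[0,0,-0.03,-3],[0,0,-0.02,-3],[0,0,0,0],[0,0,0,0]],
  ],
)

```text
time_s: 15.1
tcp_pos: [0.4896, 0.0683, 0.2446]
orientation: [-2.58, -1.792, 0.003]
force: [-7.9, -5.9, 1.8]
finger_gap: 0.0136
```

```bash
python3 -c "
from h import *
st()"
```

```text
t 15.1 tcp [0.4896 0.0683 0.2446] feeder mm [2.9 2.4] yaw 69.56 tilt 0.12 q [-1.700e-02 -2.200e-02  1.594e+00 -1.000e-03  1.572e+00 -1.231e+00] F [-7.9 -5.9  1.8] M [-0.83  1.17 -1.26] gap 0.0136
```

The z moment jumped from about 0.1 to −1.26 N m after 201° of turning: the stop is reached. Opening and lifting off.

Request:
move_arm(
  series=[
    [[0,0,0,0],[0,0,0,0],[0,0,0,0],[0,0,0,0],[0,0,0,0],[0,0,0,0],[0,0,0,0]],
  ],
  gripper=1,
)

```text
time_s: 15.8
tcp_pos: [0.4902, 0.0687, 0.2451]
orientation: [-2.58, -1.793, -0.0]
force: [-0.0, -0.3, -0.3]
finger_gap: 0.0855
```

Request:
move_arm(
  series=[
    [[0,0,-1,0],[0,0,-3,0],[0,0,-4,0],[0,0,-4,0],[0,0,-2,0],[0,0,0,0],[0,0,0,0],[0,0,0,0]],
  ],
)

```text
time_s: 16.6
tcp_pos: [0.49, 0.0686, 0.3843]
orientation: [-2.579, -1.793, 0.002]
force: [-0.6, 0.5, -0.8]
finger_gap: 0.0856
```

```bash
python3 - <<'E'
from h import *
s,R=st();T=(R,s['tcp_pos'])
im=r.snapshot("wrist");im2=r.snapshot("scene")
cv2.imwrite("pics/s10.png",np.hstack([cv2.resize(im2[150:290,190:370],(400,311)),cv2.resize(im,(400,311))])[:,:,::-1])
for k in range(2):
  if k: im=r.snapshot("wrist")
  for nm,lo,hi in(("blue",(108,120,40),(128,255,255)),("yel",(20,130,60),(34,255,255))):
    for c,b in blobs(im,lo,hi,300):
        q=(b[0]+b[2]/2,b[1]+b[3]/2); p=wrist_ray(T,q,.035);print(nm,b,(Finv(p)*1e3).round(1))
E
```

```text
t 16.6 tcp [0.49   0.0686 0.3843] feeder mm [3.1 1.9] yaw 69.61 tilt 0.08 q [-0.017 -0.022  1.316  0.     1.849 -1.232] F [-0.6  0.5 -0.8] M [-0.03 -0.03 -0.03] gap 0.0856
blue [ 337   86   39   41 1285] [150.3  13. ]
blue [189 116  84  62 724] [-48.7  69.6]
blue [242 132  36  58 663] [-22.3  25.4]
blue [287 188  30  48 566] [-11.2 -86.7]
blue [ 87 393  51  27 893] [-595.5 -239.9]
yel [ 356  121   39   39 1174] [151.  -48.8]
yel [  66  232   48   43 1286] [-373.9   56.1]
blue [ 337   86   39   41 1286] [150.3  13. ]
blue [189 115  85  63 704] [-47.5  69.8]
blue [242 132  37  58 664] [-21.6  24.9]
blue [287 188  30  48 535] [-11.2 -86.7]
blue [ 87 393  51  27 889] [-595.5 -239.9]
yel [ 356  121   39   39 1172] [151.  -48.8]
yel [  66  232   48   43 1287] [-373.9   56.1]
```

View pics/s10.png

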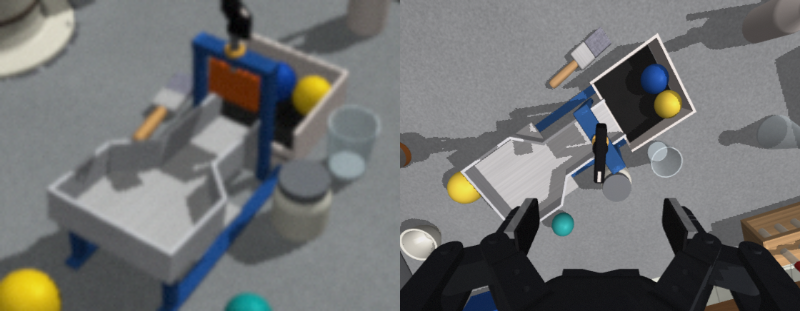

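Both balls lie still in the tray (feeder ≈(150,13) and (151,−49) mm, identical in two frames). The knob's bar is at ≈4.1 rad, which is the stop. One more short wait and a motion check, then I'll hand in.

Request:
move_arm(
  series=[
    [[0,0,0,0],[0,0,0,0],[0,0,0,0],[0,0,0,0],[0,0,0,0],[0,0,0,0],[0,0,0,0],[0,0,0,0]],
  ],
)

```text
time_s: 17.55
tcp_pos: [0.4902, 0.0686, 0.3851]
orientation: [-2.58, -1.793, -0.0]
force: [-0.6, -0.1, -0.5]
finger_gap: 0.0852
```

```bash
python3 - <<'E'
from h import *
im=r.snapshot("wrist")
for nm,lo,hi in(("blue",(108,120,40),(128,255,255)),("yel",(20,130,60),(34,255,255))):
    print(nm,[b.tolist() for c,b in blobs(im,lo,hi,1000)])
st(); print(r.sign_off())
E
```

```text
blue [[336, 85, 40, 42, 1279]]
yel [[355, 121, 40, 38, 1164], [66, 231, 48, 43, 1284]]
t 17.6 tcp [0.4902 0.0686 0.3851] feeder mm [3.1 1.7] yaw 69.61 tilt 0.01 q [-0.017 -0.023  1.315  0.     1.849 -1.232] F [ 0.4 -0.9 -0. ] M [-0.02  0.02  0.02] gap 0.0856
the job is handed in; nothing more can be done
None
```

The job is done and handed in at 17.6 s. Both balls lie at rest in the white tray and the gate is fully up.

- **Balls through the mouth:** I pushed the small yellow ball back uphill with the shut fingers. Blue rolled to the gate first, and yellow followed once I moved the finger off it. They stood at feeder x ≈ −30 mm (blue) and −85 mm (yellow) before I touched the knob.
- **Knob and gate:** I turned the knob about 200° counterclockwise until the moment jumped to about 1.3 N m at the stop. The bar's angle reads about 4.1 rad, against a stop at 4.08. I then let go and lifted clear.
- **Final position:** The balls are at about (150, 13) and (151, −49) mm in the feeder frame. They had not moved by more than a pixel in pictures about 1 s apart, and the wrist force was near zero.
- **Bystanders:** In the last pictures those in view stood upright in their places. I did not measure their positions.

**What was not clean:**
- The top and wrist cameras disagreed by about 3 mm on the feeder's position.
- The yellow ball was squeezed briefly against the hopper wall, at about 16 to 22 N.
- My grip was slightly off the knob's axis, giving side forces of up to about 18 N, which I corrected as I turned.

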